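# Reset the bar light's stay to the green setting

### The job

Re-set the inspection light for the next product: lift the perforated stay off its locating pin by the black knob and drop over the pin the hole that brings the light's red pointer to the green mark, with the stay fully down on the shoulder; then let go. The light is sprung, so do not let it snap back while the stay is off the pin. Feel for the hole gently, without forcing the stay down on the pin, and leave the loose things on the bench where they are.

Things in the scene. Friction and masses are not known exactly. Their poses are not given: they have to be found in the camera images.
- station: Steel base plate of the inspection fixture, 345 x 385 x 12 mm, fixed. Origin at table height, level axes; plate spans x -188 to 158, y -193 to 193 mm of it. Light's vertical hinge axis at x 70, y 130; pin at x -160, y 45. A parts nest with a white connector clamped in it and a 200 mm sensor column stand at its +x side.
- pin_block: Locating pin, fixed on the plate. Origin on the pin's axis at the plate's top (12 mm above the table). A round shoulder, 24 mm across, rises 18 mm and carries the stay; the steel pin above it is 8 mm thick, 10 mm tall, flat-topped: tip 28 mm above the origin.
- stay: Yellow steel stay, flat bar 20 x 4 mm, about 245 mm long. Origin at its pivot on the light, mid thickness (32 mm above the table); +x runs along the bar to its free end, z is up. Four round through holes, 9.2 mm wide, on its centre line, 20 to 26 mm apart: hole 1 nearest the knob, hole 4 nearest the pivot. Hole 3 is on the pin at the start. It swivels and its free end tips up; it falls by its own weight (0.11 kg).
- knob (a point): Grip point of the black plastic knob with a red ring at its foot, on the stay's free end: upright cylinder 18 mm across, 38 mm tall, standing on the bar some 35 mm beyond hole 1 and 225 mm from the pivot. The point is on its axis 22 mm above the bar's top face (56 mm above the table when seated).
- light (a joint): Swing of the bar light about its vertical hinge, rad; 0 at the start (hole 3), positive (clockwise from above) towards the pin, -0.34 at the stop by the nest. Holes 1, 2, 3, 4 on the pin give roughly -0.3, -0.15, 0, +0.2. A spring turns it to the stop with about 0.6 N m (4 to 6 N along the stay). The stay's pivot is carried round with it, some 155 mm from the hinge axis.
- pointer (a point): Tip of the red pointer at the free end of the bar light (aluminium bar, 34 x 40 x 222 mm, top 64 mm above the table), 278 mm from the hinge axis, 4 mm above the plate.
- mark_green: Green disc, 18 mm across, stuck on the plate by hand (good to about 5 mm): the setting wanted. The pointer's tip stands over it when the right hole is on the pin. It marks the setting of hole 1, 2 or 4; blue and orange discs mark the other two and a white one the setting of hole 3, in use at the start.
- spare_knob: Loose spare black knob, 18 mm across, 34 mm tall, brass stud up, standing on the plate; leave it. Origin under its centre.
- lens_cap: Black lens cap, 42 mm across, 10 mm high, on the plate; leave it. Origin under its centre.
- screwdriver: Yellow-handled screwdriver, 190 mm, lying on the bench at the left; leave it.
- hex_key: Dark hex key, 105 x 37 mm, lying on the bench at the left; leave it.
- target: White calibration plate with black checks, 70 x 70 x 8 mm, at the right; leave it.
- cleaner: Clear cleaner bottle with blue cap, 48 mm across, 130 mm tall, at the right; leave it.
- sample: Green connector housing, 34 x 60 x 18 mm, near right; leave it.

How it is judged (in metres and radians):
On the way:
1. the stay is lifted clear of the pin (angle between stay's own z axis and vertical above 0.09 rad), for 0.1 s.
At the end, for the whole second after the job is handed in: The pointer's tip is within 12 mm of the green mark's centre; the stay lies flat on the shoulder (tilt under 0.015 rad) with the pin through a hole, on the bar's centre line within 3 mm; the light is at rest (horizontal distance between pointer and mark_green below 0.012 m and angle between stay's own z axis and vertical below 0.015 rad and y of pin_block in the frame of stay between -0.003 and 0.003 m and x of pin_block in the frame of stay between 0.11 and 0.2 m and velocity of joint light between -0.05 and 0.05 rad/s); the robot touches nothing.
It fails at once if the stay, not yet down on the shoulder, is forced on the pin (over 25 N between them) (contact force between stay and pin_block above 25 N and angle between stay's own z axis and vertical above 0.02 rad).
It fails at once if the light snaps back (swings towards its stop faster than 1.2 rad/s) (velocity of joint light below -1.2 rad/s).
It fails at once if something else on the bench is moved by more than 20 mm (distance of any of spare_knob, lens_cap, screwdriver, hex_key, target, cleaner, sample from where it was at the start of the episode above 0.02 m).
It also fails if it takes over 58 s, if anything falls off the work surface, if the arm or the gripper's body presses on something with over 40 N, if the wrist force passes 120 N, or if a joint passes its speed limit or range.

### The arm

A 7-joint arm with a two-finger parallel gripper is mounted at the origin on the work surface. World frame = base frame: x ahead of the robot, y to its left, z up, the work surface at z = 0. Lengths are in mm, angles in rad, forces in N, time in s.
With the tool pointing down it reaches from about 400 to 875 mm from the base axis. Payload 4.4 kg.
Tool frame: the origin (TCP) lies midway between the tips of the shut fingers; the grasp point (between the pads) lies 19 mm behind it; z points along the fingers, y is the line along which they close (so a half turn about z gives the same grasp; the last joint's range is limited). The gripper opens to 85 mm and grips with 20 to 120 N. Pads are 22 mm wide; open, the fingers measure 114 mm over their backs; the gripper's body (76 mm by 85 mm) begins 54 mm behind the grasp point. The pads swing forward as they close: fully open they stand 13 mm farther back than shut.
Start: joints at [1.166, 0.628, 0.038, 1.517, -0.027, 0.996, -0.02], TCP at [216.059, -613.055, 231.313] pointing down, gripper open.
Joint ranges: [-3.06, 3.06], [-0.37, 2.12], [-1.25, 1.32], [0.18, 2.47], [-1.1, 4.24], [0.23, 1.98], [-2.94, 2.94]. Speed limits (rad/s): [2.57, 2.57, 3.14, 3.14, 3.14, 3.14, 3.14].

### API

Orientations are given as [roll, pitch, yaw] about the fixed x, y, z axes, in that order (R = Rz(yaw) Ry(pitch) Rx(roll)).
In Python, from cell import read_state, get_image, finish_job gives the robot as it stands.
- The arm moves only by the tool send_rows, never from a script. Its argument "series" is a list of rows, each an object of numbers: "ax", "ay", "az": the turn, a rotation vector about the tool's x, y, z in rad; "dx", "dy", "dz": the shift along the tool's x, y, z in cm; "hand": the closure, from 0 (fully open) to 1 (shut). In form: [{"ax": .., "ay": .., "az": .., "dx": .., "dy": .., "dz": .., "hand": ..}, ...]. A call has 1 to 10 rows; each row is the pose to reach, as a shift and turn from the pose commanded when the call began, along the tool's axes at that moment; what a row does not reach only later rows make up. A row lasts 1/10 s, in which the tool goes at most 50 mm and 8.59 degrees, less where a joint would pass 70% of its speed; a pose out of reach is approached as far as the arm can. A call with a gripper value outside its range is refused whole. The fingers move at their own pace and stop on an object; the grip force is fixed at half the most. Time passes only in rows, so rows that repeat a pose let the fingers close. It gives the time, the measured TCP pose, the force, the opening and the grip force at its end, in the units of the state.
- read_state(): the state, without advancing time (a new reading comes with each control period).
- get_image(name): name is "side" or "top" or "wrist"; returns a dict with "pixels" (480x640x3 uint8, red, green, blue), "mtx" (3x3 intrinsics, pixels), "R" (3x3) and "t" (3): a world point X has camera coordinates R X + t. Camera axes: x right, y down, z forward; pixel columns grow to the right and rows downward; lengths in mm; the calibration is good to about 2 mm. A picture is of the moment at which its call begins. There is no depth.
- finish_job(): hands the job in; it is judged then, once.
The state is a dict: "clock": time; "qpos": joint angles; "qd": joint speeds; "tau": joint torques, N m; "eef_pos": TCP position; "tool_rot": TCP orientation; "force": force on the tool from outside, world axes, zero at the start; "torque": the same for the moment, N m; "width": finger opening in mm; "gripper_force": force on a finger pad.
Only numpy, scipy, OpenCV 4.12 (cv2) and the standard library are available. Lean on these libraries where they do the work, as an engineer would, in place of code of your own. Each camera call takes 0.05 s, during which the arm holds its last target. There are 200 camera calls.

## Working session

There is one attempt and no reset: what is moved stays moved. The work goes in short steps, Python scripts to look and compute and a tool call to move; the robot and the scene stay as the last step left them, time stands still between calls to the robot, and variables do not carry over. Pictures are saved under pics/ and viewed, at most 10 in all, crops included, and the job is handed in when it is done.

Besides the shell and the picture viewer there is one more tool, called after "Emit:" as name(argument=value, ...) on one line, values as JSON. send_rows: Moves the arm, as the interface text tells. Its arguments: {"type":"object","properties":{"series":{"type":"array","items":{"type":"object","properties":{"ax":{"type":"number"},"ay":{"type":"number"},"az":{"type":"number"},"dx":{"type":"number"},"dy":{"type":"number"},"dz":{"type":"number"},"hand":{"type":"number"}}}}},"required":["series"]}

```bash
mkdir -p pics; ls; python3 - <<'E'
from cell import *
import cv2,pickle
s=read_state();print(s)
d={}
for n in("top","side"):
    i=get_image(n);d[n]=i;cv2.imwrite(f"pics/{n}0.png",i["pixels"][...,::-1]);print(n,i["mtx"],i["R"],i["t"])
pickle.dump(d,open("im0.pkl","wb"))
E
```

```text
pics
{'clock': 0.0, 'qpos': array([ 1.16621276,  0.62933561,  0.03844612,  1.51834309, -0.0269796 ,
        0.99632206, -0.02002484]), 'qd': array([-0.00013383,  0.00085295,  0.00098551,  0.0002371 ,  0.00186645,
        0.00052239, -0.00094531]), 'tau': array([-1.01507270e-03, -5.63398147e+01,  1.22641660e+00, -1.93448085e+01,
        1.12274659e-02,  1.05010509e-02, -8.46321413e-08]), 'eef_pos': array([ 215.83533076, -612.46342257,  230.40396481]), 'tool_rot': array([-3.13970318e+00,  4.36669928e-05,  3.38767064e-01]), 'force': array([-0.71312099, -0.3226864 , -0.03277639]), 'torque': array([ 0.04751994, -0.02327743,  0.03549508]), 'gripper_force': 0.0, 'width': 85.22383020912547}
top [[612.75838056   0.         316.37348309]
 [  0.         612.75838056 246.3366843 ]
 [  0.           0.           1.        ]] [[ 0.01265632 -0.99989282 -0.00735944]
 [-0.9939243  -0.01177531 -0.10943415]
 [ 0.10933576  0.00869976 -0.9939668 ]] [ -10.16233668  574.77799285 1440.72413854]
side [[440.06942209   0.         317.47399233]
 [  0.         440.06942209 242.75271142]
 [  0.           0.           1.        ]] [[-0.87521985 -0.48343257 -0.01682776]
 [-0.36410943  0.68129844 -0.63502501]
 [ 0.3184565  -0.54965935 -0.77230827]] [478.64277213 252.59249002 922.92761453]
```

View pics/top0.png

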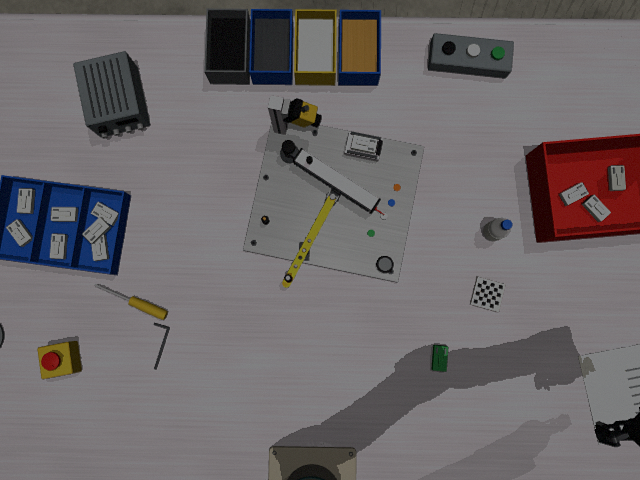

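View pics/side0.png

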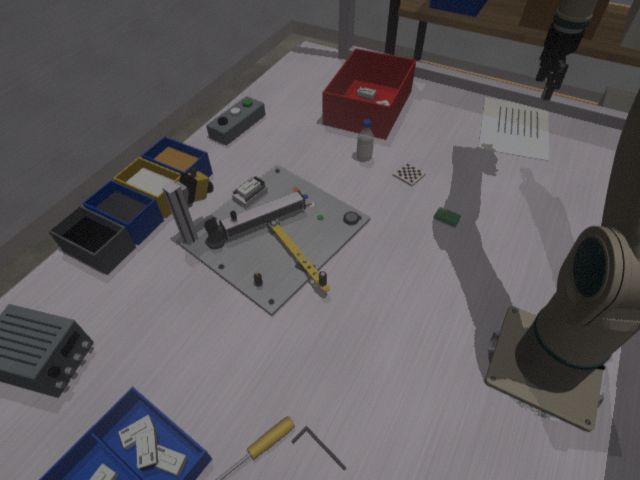

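The top view shows the knob at about (287,283), the pivot at (335,194), and the pointer at about (382,215) by the white mark. Green is at (371,233), on the side away from the nest; blue (391,203) and orange (397,187) are towards the nest. So green should be hole 4; I'll check it with numbers.

```bash
cat >h.py <<'E'
import numpy as np,cv2
def ray(im,p,z):
    d=np.linalg.inv(im["mtx"])@[p[0],p[1],1]; c=-im["R"].T@im["t"]; d=im["R"].T@d
    return c+d*(z-c[2])/d[2]
def proj(im,X):
    c=im["R"]@np.asarray(X,float)+im["t"]; c=im["mtx"]@c; return c[:2]/c[2]
def blobs(im,lo,hi,amin=5,box=None):
    h=cv2.cvtColor(im["pixels"],cv2.COLOR_RGB2HSV); m=cv2.inRange(h,lo,hi)
    n,_,st,ce=cv2.connectedComponentsWithStats(m)
    return [(ce[i].round(1),int(st[i,4])) for i in range(1,n) if st[i,4]>=amin and (box is None or (box[0]<ce[i][0]<box[2] and box[1]<ce[i][1]<box[3]))]
E
python3 - <<'E'
import pickle;from h import *
d=pickle.load(open("im0.pkl","rb"));t=d["top"];s=d["side"]
B=(240,120,425,295)
for n,lo,hi in (("green",(45,80,60),(80,255,255)),("blue",(100,90,60),(130,255,255)),("orange",(5,120,100),(18,255,255)),("red",(0,120,80),(4,255,255)),("yellow",(22,110,90),(35,255,255))):
    for c,a in blobs(t,lo,hi,4,B): print(n,c,a,ray(t,c,12).round(1),ray(t,c,32).round(1))
for n,lo,hi in (("green",(45,80,60),(80,255,255)),("red",(0,120,80),(4,255,255)),):
    for c,a in blobs(s,lo,hi,4,(170,160,380,310)): print("side",n,c,a,ray(s,c,12).round(1),ray(s,c,32).round(1))
def crop(i,x0,y0,x1,y1,k): return cv2.resize(i["pixels"][y0:y1,x0:x1,::-1],None,fx=k,fy=k,interpolation=cv2.INTER_CUBIC)
a=crop(t,240,130,430,300,4);cv2.imwrite("pics/tc.png",cv2.convertScaleAbs(a[:600],alpha=1.5))
E
```

```text
green [370.7 232.8] 39 [ 611.8 -135.    12. ] [ 609.1 -133.4   32. ]
blue [391.1 202.2] 42 [ 688.  -184.8   12. ] [ 684.3 -182.5   32. ]
orange [396.6 187. ] 41 [ 726.1 -198.3   12. ] [ 721.9 -195.9   32. ]
red [378.5 210.7] 15 [ 666.6 -153.9   12. ] [ 663.2 -152.1   32. ]
yellow [311.4 235.6] 680 [603.2   9.5  12. ] [600.7   9.2  32. ]
yellow [285.7 283.6] 42 [485.4  70.1  12. ] [484.5  69.   32. ]
side green [319.8 217.2] 18 [ 612.8 -132.8   12. ] [ 603.7 -116.7   32. ]
```

View pics/tc.png

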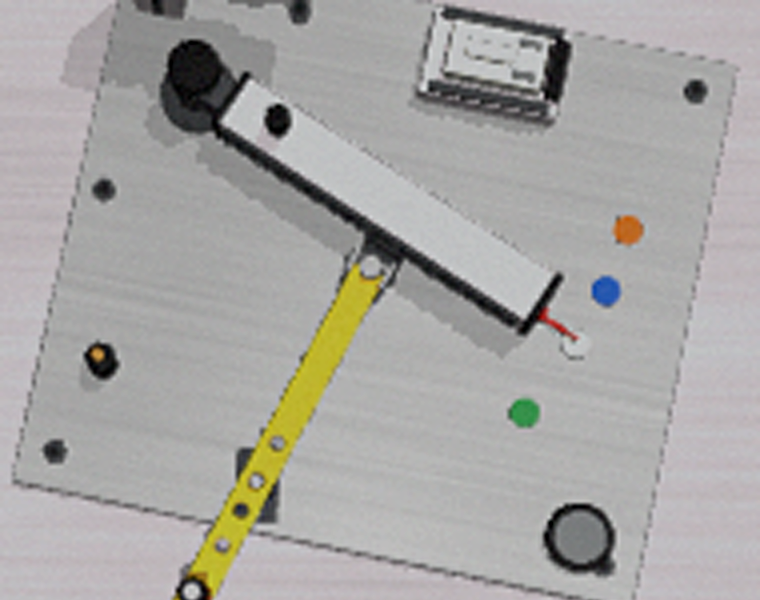

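The crop shows the holes at (222,545), (240,510), (257,481, pin in it) and (277,443). The pivot is at (370,265), the white disc at the pointer's tip, and the plate corners are visible.

```bash
cat >geo.py <<'E'
import pickle;from h import *
d=pickle.load(open("im0.pkl","rb"));t=d["top"]
W=lambda p,z:ray(t,((p[0]+.5)/4-.5+240,(p[1]+.5)/4-.5+130),z)[:2]
c=[W(p,12) for p in ((15,482),(632,601),(737,67))]
ey=c[0]-c[1];ex=c[2]-c[1];
yaw=np.mean([np.arctan2(ex[1],ex[0]),np.arctan2(-ey[0],ey[1])])
Rz=np.array([[np.cos(yaw),-np.sin(yaw)],[np.sin(yaw),np.cos(yaw)]])
loc=[(-188,193),(-188,-193),(158,-193)]
O=np.mean([a-Rz@b for a,b in zip(c,loc)],0)
H=O+Rz@[70,130];pin=O+Rz@[-160,45]
holes=[W(p,z) for p,z in (((222,545),34),((240,510),34),((257,481),36),((277,443),34))]
P=W((370,265),38);tip=W((577,342),16)
green=np.array([611.8,-134.5])
E
python3 - <<'E'
from geo import *
n=np.linalg.norm
print("edges",n(ex),n(ey),"yaw",yaw,"O",O,"H",H,"pin",pin)
for k,h in enumerate(holes): print("hole",k+1,h,"to pivot",n(h-P))
print("P",P,n(P-H),"tip",tip,n(tip-H))
a=lambda v:np.arctan2(v[1]-H[1],v[0]-H[0])
white=W((577,345),12)
for nm,g in (("green",green),("blue",np.array([688,-184.8])),("orange",np.array([726.1,-198.3])),("white",white)): print(nm,n(g-H),"dtheta",a(tip)-a(g))
u=(holes[0]-P)/n(holes[0]-P);print("u",u,np.arctan2(u[1],u[0]),"knob by 225",P+225*u, "knob top seen",W((190,590),72))
E
```

```text
edges 337.78575433561446 381.19263765278055 yaw -0.1871071335974709 O [714.2029688  -47.53218796] H [807.16347083  67.17764188] pin [565.36631235  26.4451714 ]
hole 1 [526.99349999  47.06229821] to pivot 190.93209217541906
hole 2 [548.12478691  36.63087634] to pivot 167.36851647010323
hole 3 [565.48917306  26.65514097] to pivot 147.3691312052059
hole 4 [588.77322094  15.04707842] to pivot 121.35221155823572
P [697.10555535 -39.63806189] 153.36994272446302 tip [ 655.12004414 -166.69571117] 278.9515170558842
green 280.7859629130007 dtheta 0.19304382891144378
blue 278.73403952103615 dtheta -0.1347085567863613
orange 277.57821355659377 dtheta -0.2800952514172592
white 279.95153457334686 dtheta 0.002808589385365323
u [-0.8909558   0.45409003] 2.6702420432133915 knob by 225 [496.64049984  62.53219561] knob top seen [497.61783043  63.5893631 ]
```

Everything agrees: hinge radii 153 and 279, hole 3 on the pin, and the knob within 1.5 mm two ways. Green is +0.193 rad, so it's hole 4 with a pull of about 26 mm. Next I work out the approach.

```bash
cat >mv.py <<'E'
import numpy as np
from scipy.spatial.transform import Rotation as R
from cell import read_state
def delta(pos,yaw,tilt=0.,frm=None):
    """tool-frame shift (cm) and rotvec to a TCP pose; tool x points from knob to pivot along yaw, tilt raises the knob end"""
    p,r=frm if frm else (lambda s:(s["eef_pos"],s["tool_rot"]))(read_state())
    A=R.from_euler("xyz",r); B=R.from_euler("z",yaw)*R.from_euler("y",tilt)*R.from_euler("x",np.pi)
    return (A.inv().apply(np.array(pos)-p)/10).round(2),(A.inv()*B).as_rotvec().round(3)
E
python3 - <<'E'
from mv import *
print(delta((497,63,150),-.471,frm=(np.array([216.059,-613.055,231.313]),[np.pi,0,.3388])))
print(read_state()["tool_rot"])
from geo import *
from scipy.optimize import brentq
# expected end geometry, pivot/pin from image (radius as measured)
n=np.linalg.norm; pin=holes[2]
def Pt(th):
    c,s=np.cos(-th),np.sin(-th); return H+np.array([[c,-s],[s,c]])@(P-H)
L4=n(holes[3]-P)
th=brentq(lambda x:n(Pt(x)-pin)-L4,0,.4);u=(pin-Pt(th))/L4
print(th,"P4",Pt(th),"yaw",np.arctan2(-u[1],-u[0]),"knob4",Pt(th)+225*u)
E
```

```text
(array([ 48.97, -54.43,   8.13]), array([-0.  , -0.  ,  0.81]))
[-3.13989786e+00  2.03846887e-05  3.38741418e-01]
0.19126801562589757 P4 [678.80648875 -16.76772417] yaw -0.3659377186916948 knob4 [468.70404643  63.74291944]
```

Emit:
send_rows(series=[{"dx":49,"dy":-54.4,"dz":0,"az":0.81,"hand":0.3},{"dx":49,"dy":-54.4,"dz":0,"az":0.81,"hand":0.3},{"dx":49,"dy":-54.4,"dz":0,"az":0.81,"hand":0.3},{"dx":49,"dy":-54.4,"dz":0,"az":0.81,"hand":0.3},{"dx":49,"dy":-54.4,"dz":0,"az":0.81,"hand":0.3},{"dx":49,"dy":-54.4,"dz":0,"az":0.81,"hand":0.3},{"dx":49,"dy":-54.4,"dz":0,"az":0.81,"hand":0.3},{"dx":49,"dy":-54.4,"dz":0,"az":0.81,"hand":0.3},{"dx":49,"dy":-54.4,"dz":0,"az":0.81,"hand":0.3},{"dx":49,"dy":-54.4,"dz":0,"az":0.81,"hand":0.3}])

```text
invalid input at $.series[0]: expected keys ax, ay, az, dx, dy, dz, hand
```

```bash
python3 - <<'E'
from mv import *
s=read_state();print(s["clock"],s["eef_pos"],s["tool_rot"],s["qpos"].round(2));print(delta((497,63,150),-.471))
E
```

```text
0.1 [ 215.85264036 -612.5081972   230.49328965] [-3.13989786e+00  2.03846887e-05  3.38741418e-01] [ 1.17  0.63  0.04  1.52 -0.03  1.   -0.02]
(array([ 48.96, -54.36,   8.14]), array([-0.002,  0.001,  0.81 ]))
```

Emit:
send_rows(series=[{"ax":0,"ay":0,"az":0.81,"dx":49,"dy":-54.4,"dz":0,"hand":0.3},{"ax":0,"ay":0,"az":0.81,"dx":49,"dy":-54.4,"dz":0,"hand":0.3},{"ax":0,"ay":0,"az":0.81,"dx":49,"dy":-54.4,"dz":0,"hand":0.3},{"ax":0,"ay":0,"az":0.81,"dx":49,"dy":-54.4,"dz":0,"hand":0.3},{"ax":0,"ay":0,"az":0.81,"dx":49,"dy":-54.4,"dz":0,"hand":0.3},{"ax":0,"ay":0,"az":0.81,"dx":49,"dy":-54.4,"dz":0,"hand":0.3},{"ax":0,"ay":0,"az":0.81,"dx":49,"dy":-54.4,"dz":0,"hand":0.3},{"ax":0,"ay":0,"az":0.81,"dx":49,"dy":-54.4,"dz":0,"hand":0.3},{"ax":0,"ay":0,"az":0.81,"dx":49,"dy":-54.4,"dz":0,"hand":0.3},{"ax":0,"ay":0,"az":0.81,"dx":49,"dy":-54.4,"dz":0,"hand":0.3}])

```text
clock: 1.1
eef_pos: [408.5, -149.4, 231.3]
tool_rot: [-3.142, -0.0, -0.471]
force: [1.1, -0.1, -0.5]
width: 60.0
gripper_force: 0.0
```

```bash
python3 - <<'E'
from mv import *
s=read_state();print(s["clock"],s["eef_pos"],s["tool_rot"],s["qpos"].round(2));print(delta((497,63,150),-.471))
E
```

```text
1.1 [ 408.52322741 -149.42791708  231.30970031] [-3.14153858e+00 -5.08441648e-05 -4.71330353e-01] [ 0.11  0.33  0.23  2.09 -0.11  0.73 -1.63]
(array([ -1.76, -22.94,   8.13]), array([-0., -0., -0.]))
```

Emit:
send_rows(series=[{"ax":0,"ay":0,"az":0,"dx":-1.76,"dy":-22.9,"dz":8.1,"hand":0.3},{"ax":0,"ay":0,"az":0,"dx":-1.76,"dy":-22.9,"dz":8.1,"hand":0.3},{"ax":0,"ay":0,"az":0,"dx":-1.76,"dy":-22.9,"dz":8.1,"hand":0.3},{"ax":0,"ay":0,"az":0,"dx":-1.76,"dy":-22.9,"dz":8.1,"hand":0.3},{"ax":0,"ay":0,"az":0,"dx":-1.76,"dy":-22.9,"dz":8.1,"hand":0.3},{"ax":0,"ay":0,"az":0,"dx":-1.76,"dy":-22.9,"dz":8.1,"hand":0.3},{"ax":0,"ay":0,"az":0,"dx":-1.76,"dy":-22.9,"dz":8.1,"hand":0.3},{"ax":0,"ay":0,"az":0,"dx":-1.76,"dy":-22.9,"dz":8.1,"hand":0.3}])

```text
clock: 1.9
eef_pos: [496.0, 59.1, 150.4]
tool_rot: [3.141, 0.0, -0.473]
force: [-0.2, 0.6, -0.4]
width: 59.8
gripper_force: 0.0
```

```bash
python3 - <<'E'
from mv import *;from h import *
from cell import get_image
import pickle
s=read_state();print(s["eef_pos"],s["tool_rot"],s["qpos"].round(2));print(delta((497,63,150),-.471))
w=get_image("wrist");pickle.dump(w,open("w1.pkl","wb"));print(proj(w,(497,63,72)),proj(w,(497,63,34)),w["R"],w["t"])
cv2.imwrite("pics/w1.png",w["pixels"][...,::-1])
E
```

```text
[496.02875611  59.14950493 150.42189972] [ 3.14056043e+00  2.13869971e-05 -4.72928285e-01] [-0.3   0.54  0.18  2.02 -0.16  0.6  -2.05]
(array([-0.09, -0.39,  0.04]), array([ 0.001,  0.   , -0.002]))
[317.32232698 248.12202559] [317.99314946 230.06090017] [[-0.45481633 -0.89058375  0.00164223]
 [-0.85181558  0.4355543   0.29103723]
 [-0.25990831  0.13096961 -0.95671032]] [278.73224199 382.28270905 422.45158883]
```

View pics/w1.png

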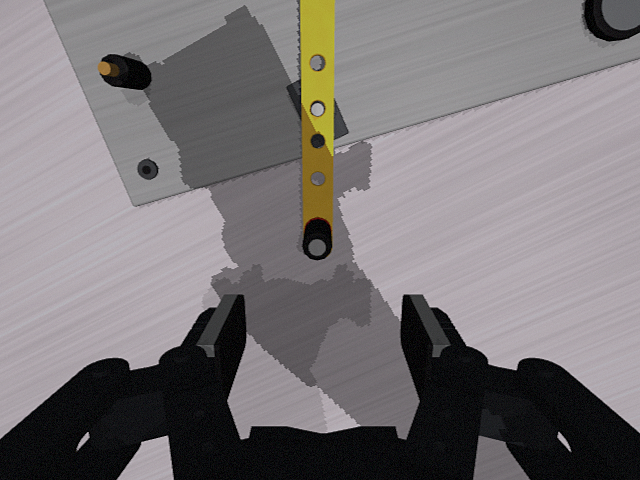

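Wrist view: the knob top is at (317,247) and was predicted at (317,248), so the knob position holds. The holes are at rows 178, 141, 108 (pin) and 62.

```bash
python3 - <<'E'
from mv import *;from h import *
import pickle
w=pickle.load(open("w1.pkl","rb"))
pts=[ray(w,(317.5,v),34)[:2] for v in (178,141,108,62)]
k=ray(w,(317,247),72)[:2];print(k,[np.linalg.norm(p-k).round(1) for p in pts],pts)
print(read_state()["eef_pos"],delta((497,63,38.5),-.471))
E
```

```text
[497.70013515  62.85055777] [np.float64(34.5), np.float64(58.0), np.float64(77.9), np.float64(104.1)] [array([528.45384828,  47.15272516]), array([549.28856142,  36.40730425]), array([566.96522106,  27.29063695]), array([590.29217489,  15.25985275])]
[496.15159437  58.86643042 150.64871755] (array([-0.12, -0.41, 11.21]), array([ 0.001, -0.   , -0.003]))
```

Emit:
send_rows(series=[{"ax":0,"ay":0,"az":0,"dx":-0.12,"dy":-0.41,"dz":4,"hand":0.3},{"ax":0,"ay":0,"az":0,"dx":-0.12,"dy":-0.41,"dz":6,"hand":0.3},{"ax":0,"ay":0,"az":0,"dx":-0.12,"dy":-0.41,"dz":6,"hand":0.3},{"ax":0,"ay":0,"az":0,"dx":-0.12,"dy":-0.41,"dz":6,"hand":0.3}])

```text
clock: 2.35
eef_pos: [497.4, 63.5, 91.0]
tool_rot: [3.141, -0.0, -0.473]
force: [1.3, 0.6, 0.6]
width: 59.2
gripper_force: 0.0
```

```bash
python3 - <<'E'
from mv import *
print(read_state()["eef_pos"],delta((497.4,63,39),-.471))
E
```

```text
[497.42610315  63.51954667  90.96016185] (array([0.02, 0.05, 5.2 ]), array([ 0.   , -0.   , -0.002]))
```

Emit:
send_rows(series=[{"ax":0,"ay":0,"az":0,"dx":0,"dy":0,"dz":1.5,"hand":0.3},{"ax":0,"ay":0,"az":0,"dx":0,"dy":0,"dz":3,"hand":0.3},{"ax":0,"ay":0,"az":0,"dx":0,"dy":0,"dz":4.2,"hand":0.3},{"ax":0,"ay":0,"az":0,"dx":0,"dy":0,"dz":5.1,"hand":0.3},{"ax":0,"ay":0,"az":0,"dx":0,"dy":0,"dz":5.1,"hand":0.3},{"ax":0,"ay":0,"az":0,"dx":0,"dy":0,"dz":5.1,"hand":0.3}])

```text
clock: 2.95
eef_pos: [497.5, 64.7, 39.7]
tool_rot: [-3.141, -0.0, -0.471]
force: [1.1, 0.0, -0.6]
width: 59.6
gripper_force: 0.0
```

Emit:
send_rows(series=[{"ax":0,"ay":0,"az":0,"dx":0,"dy":0,"dz":0,"hand":0.5},{"ax":0,"ay":0,"az":0,"dx":0,"dy":0,"dz":0,"hand":0.6},{"ax":0,"ay":0,"az":0,"dx":0,"dy":0,"dz":0,"hand":0.7},{"ax":0,"ay":0,"az":0,"dx":0,"dy":0,"dz":0,"hand":0.75},{"ax":0,"ay":0,"az":0,"dx":0,"dy":0,"dz":0,"hand":0.8},{"ax":0,"ay":0,"az":0,"dx":0,"dy":0,"dz":0,"hand":0.9},{"ax":0,"ay":0,"az":0,"dx":0,"dy":0,"dz":0,"hand":1},{"ax":0,"ay":0,"az":0,"dx":0,"dy":0,"dz":0,"hand":1},{"ax":0,"ay":0,"az":0,"dx":0,"dy":0,"dz":0,"hand":1}])

```text
clock: 3.85
eef_pos: [496.8, 63.7, 39.7]
tool_rot: [3.14, 0.0, -0.472]
force: [-2.2, -2.5, 5.7]
width: 16.5
gripper_force: 58.3
```

Emit:
send_rows(series=[{"ax":0,"ay":-0.02,"az":0,"dx":0.03,"dy":0,"dz":-0.45,"hand":1},{"ax":0,"ay":-0.04,"az":0,"dx":0.05,"dy":0,"dz":-0.9,"hand":1},{"ax":0,"ay":-0.06,"az":0,"dx":0.09,"dy":0,"dz":-1.35,"hand":1},{"ax":0,"ay":-0.08,"az":0,"dx":0.13,"dy":0,"dz":-1.8,"hand":1},{"ax":0,"ay":-0.1,"az":0,"dx":0.19,"dy":0,"dz":-2.24,"hand":1},{"ax":0,"ay":-0.12,"az":0,"dx":0.25,"dy":0,"dz":-2.7,"hand":1},{"ax":0,"ay":-0.13,"az":0,"dx":0.29,"dy":0,"dz":-2.91,"hand":1},{"ax":0,"ay":-0.13,"az":0,"dx":0.29,"dy":0,"dz":-2.91,"hand":1},{"ax":0,"ay":-0.13,"az":0,"dx":0.29,"dy":0,"dz":-2.91,"hand":1},{"ax":0,"ay":-0.13,"az":0,"dx":0.29,"dy":0,"dz":-2.91,"hand":1}])

```text
clock: 4.85
eef_pos: [500.1, 63.5, 68.3]
tool_rot: [-3.141, 0.129, -0.471]
force: [3.3, -2.6, -1.6]
width: 16.4
gripper_force: 58.7
```

```bash
python3 - <<'E'
from mv import *;from h import *
from cell import get_image
s=read_state();print(s["eef_pos"],s["tool_rot"],s["force"],s["torque"],s["width"])
for n in ("top","side"):
    im=get_image(n)
    x0,y0,x1,y1=(240,130,430,300) if n=="top" else (190,180,390,320)
    c=cv2.resize(im["pixels"][y0:y1,x0:x1,::-1],None,fx=2,fy=2,interpolation=cv2.INTER_CUBIC)
    globals()[n]=cv2.resize(c,(400,320))
cv2.imwrite("pics/lift.png",cv2.convertScaleAbs(np.hstack([top,side]),alpha=1.4))
E
```

```text
[500.05879158  63.53389755  68.31078036] [-3.14139825  0.12921083 -0.47089562] [ 3.33546602 -2.63632594 -1.5570191 ] [-0.55712618 -0.89612684 -0.12442218] 16.354829441397
```

View pics/lift.png

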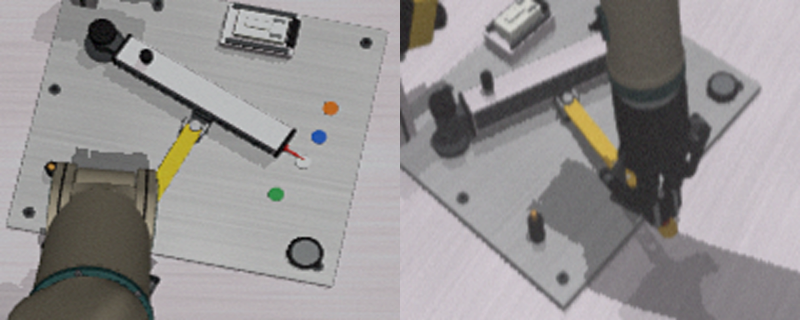

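The stay is lifted, the pointer is still at the white mark, and the spring pull is about 4 N along the stay. Next is the hole 4 pose, keeping the tilt.

```bash
cat >tgt.py <<'E'
from mv import *
P3=np.array([697.1,-39.6,32]);P4=np.array([678.8,-16.8,32])
y3,y4=-.471,-.366
def rot(y,t): return R.from_euler("z",y)*R.from_euler("y",t)
T3=np.array([496.8,63.7,39.7])            # TCP when gripped, hole 3 seated
pin=T3+np.append(77.9*np.array([np.cos(y3),np.sin(y3)]),0)   # (hole 3 centre)
u4=np.array([np.cos(y4),np.sin(y4)])
def tcp4(tilt,extra=0):                   # extra: farther out along the stay, mm
    T=pin-np.append((104.1+extra)*u4,0); piv=T+np.append(225.2*u4,-7.7)
    return piv+(rot(y4,tilt)*rot(y4,0).inv()).apply(T-piv)
E
python3 - <<'E'
from tgt import *
print(pin)
for t in (0,.09,.13): print(t,tcp4(t),tcp4(t)+0)
print(delta(tcp4(.13),y4,.13))
E
```

```text
[566.21785509  28.35072285  39.7       ]
0 [469.01277859  65.60636809  39.7       ] [469.01277859  65.60636809  39.7       ]
0.09 [470.51008166  65.03249897  59.90948532] [470.51008166  65.03249897  59.90948532]
0.13 [471.71924845  64.56906341  68.8286355 ] [471.71924845  64.56906341  68.8286355 ]
(array([-2.54,  1.2 ,  0.28]), array([-0.014, -0.   , -0.104]))
```

Emit:
send_rows(series=[{"ax":-0.001,"ay":0,"az":-0.01,"dx":-0.25,"dy":0.12,"dz":0.03,"hand":1},{"ax":-0.003,"ay":0,"az":-0.021,"dx":-0.51,"dy":0.24,"dz":0.06,"hand":1},{"ax":-0.004,"ay":0,"az":-0.031,"dx":-0.76,"dy":0.36,"dz":0.08,"hand":1},{"ax":-0.006,"ay":0,"az":-0.042,"dx":-1.02,"dy":0.48,"dz":0.11,"hand":1},{"ax":-0.007,"ay":0,"az":-0.052,"dx":-1.27,"dy":0.6,"dz":0.14,"hand":1},{"ax":-0.009,"ay":0,"az":-0.065,"dx":-1.6,"dy":0.76,"dz":0.18,"hand":1},{"ax":-0.011,"ay":0,"az":-0.08,"dx":-1.95,"dy":0.92,"dz":0.22,"hand":1},{"ax":-0.013,"ay":0,"az":-0.095,"dx":-2.3,"dy":1.1,"dz":0.26,"hand":1},{"ax":-0.014,"ay":0,"az":-0.104,"dx":-2.54,"dy":1.2,"dz":0.28,"hand":1},{"ax":-0.014,"ay":0,"az":-0.104,"dx":-2.54,"dy":1.2,"dz":0.28,"hand":1}])

```text
clock: 5.95
eef_pos: [471.4, 64.7, 69.0]
tool_rot: [3.142, 0.13, -0.365]
force: [3.7, -1.0, -0.8]
width: 16.3
gripper_force: 58.6
```

```bash
python3 - <<'E'
from tgt import *;from h import *
from cell import get_image
s=read_state();print(s["eef_pos"],s["tool_rot"],s["force"],s["torque"],s["width"])
print(delta(tcp4(.13),y4,.13),delta(tcp4(.095),y4,.095))
w=get_image("wrist");t=get_image("top")
c=cv2.resize(t["pixels"][150:270,330:420,::-1],(360,480),interpolation=cv2.INTER_CUBIC)
cv2.imwrite("pics/h4.png",cv2.convertScaleAbs(np.hstack([w["pixels"][:,120:520,::-1],c]),alpha=1.4))
for g in blobs(t,(45,80,60),(80,255,255),4,(240,120,425,295)): print(g)
for g in blobs(t,(0,120,80),(4,255,255),4,(240,120,425,295)): print("red",g)
E
```

```text
[471.38012975  64.71890619  69.02624479] [ 3.14152967  0.13011003 -0.36512344] [ 3.70300419 -1.04592306 -0.75108929] [-0.41493502 -1.07613012 -0.01866165] 16.290882449291363
(array([0.04, 0.  , 0.01]), array([0.   , 0.   , 0.001])) (array([0.03, 0.  , 0.8 ]), array([0.   , 0.035, 0.001]))
(array([370.8, 233. ]), 36)
red (array([364.7, 225.2]), 10)
```

View pics/h4.png

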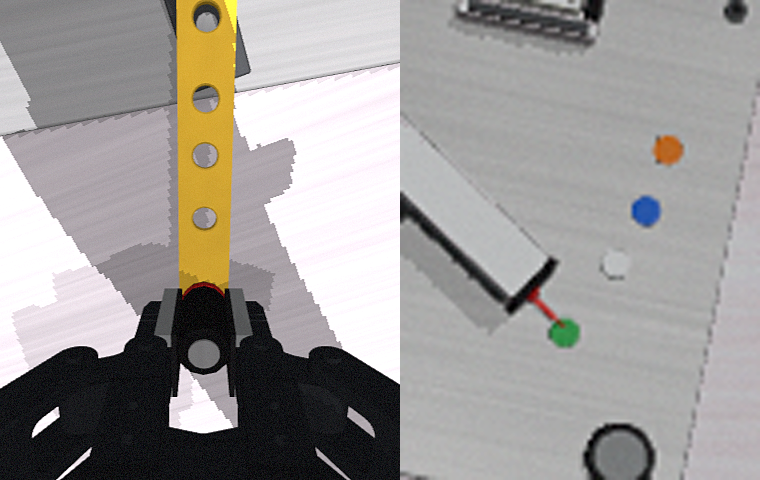

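The pointer is on the green disc, and the pin's bright top shows through hole 4 at (207,18). I'll lower it in small steps and watch the force.

Emit:
send_rows(series=[{"ax":0,"ay":0.012,"az":0,"dx":0.01,"dy":0,"dz":0.27,"hand":1},{"ax":0,"ay":0.024,"az":0,"dx":0.02,"dy":0,"dz":0.54,"hand":1},{"ax":0,"ay":0.035,"az":0,"dx":0.03,"dy":0,"dz":0.8,"hand":1},{"ax":0,"ay":0.035,"az":0,"dx":0.03,"dy":0,"dz":0.8,"hand":1},{"ax":0,"ay":0.035,"az":0,"dx":0.03,"dy":0,"dz":0.8,"hand":1}])

```text
clock: 6.55
eef_pos: [471.0, 64.6, 61.0]
tool_rot: [3.141, 0.095, -0.366]
force: [3.6, -1.6, -2.3]
width: 16.5
gripper_force: 58.7
```

```bash
python3 - <<'E'
from tgt import *;from h import *
from cell import get_image
s=read_state();print(s["eef_pos"],s["tool_rot"],s["force"],s["torque"])
for t in (.095,.08,.07,.06): print(t,delta(tcp4(t),y4,t))
w=get_image("wrist");c=w["pixels"][0:100,260:400,::-1]
cv2.imwrite("pics/h4b.png",cv2.convertScaleAbs(cv2.resize(c,None,fx=5,fy=5,interpolation=cv2.INTER_CUBIC),alpha=1.4))
E
```

```text
[471.02595904  64.64649131  60.99969488] [ 3.14117005  0.09504998 -0.36635534] [ 3.63001507 -1.5945846  -2.29076915] [-0.41694905 -1.0192662  -0.04828838]
0.095 (array([-0.05, -0.02,  0.  ]), array([ 0.,  0., -0.]))
0.08 (array([-0.06, -0.02,  0.34]), array([ 0.   ,  0.015, -0.   ]))
0.07 (array([-0.06, -0.02,  0.56]), array([ 0.   ,  0.025, -0.   ]))
0.06 (array([-0.06, -0.02,  0.79]), array([ 0.   ,  0.035, -0.   ]))
```

View pics/h4b.png

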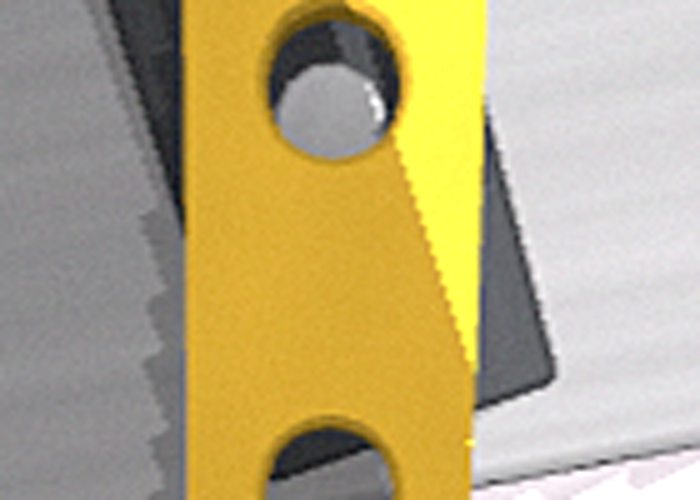

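The pin's top (crop centre about (330,111), full image about (326,22)) sits towards the knob side of hole 4 (centre about (326.6,16)). Next I measure that offset.

```bash
python3 - <<'E'
from tgt import *;from h import *
from cell import get_image
w=get_image("wrist")
h=ray(w,(326.4,16),45.3);p=ray(w,(325.8,22.0),40)
print(h,p); d=(p-h)[:2]; print("along tool x",d@u4,"side (left)",d@[-u4[1],u4[0]])
hm=rot(y4,.095).apply([0,0,-2.]);print("hole axis shift at bottom",hm)
for v in (98,0): pass
k=proj(w,np.array(pin)*[1,1,0]+[0,0,40]);print("pred pin px",k)
E
```

```text
[568.30335083  26.90634571  45.3       ] [567.21722432  27.49009696  40.        ]
along tool x -1.2231031715691567 side (left) 0.15638080011948946
hole axis shift at bottom [-0.17714886  0.06789558 -1.99098179]
pred pin px [324.50405926  26.03783958]
```

Emit:
send_rows(series=[{"ax":0,"ay":0,"az":0,"dx":-0.07,"dy":-0.02,"dz":0,"hand":1},{"ax":0,"ay":0.008,"az":0,"dx":-0.07,"dy":-0.02,"dz":0.17,"hand":1},{"ax":0,"ay":0.015,"az":0,"dx":-0.07,"dy":-0.02,"dz":0.34,"hand":1},{"ax":0,"ay":0.015,"az":0,"dx":-0.07,"dy":-0.02,"dz":0.34,"hand":1}])

```text
clock: 7.05
eef_pos: [470.3, 65.2, 57.6]
tool_rot: [3.141, 0.079, -0.366]
force: [5.5, -1.8, -1.7]
width: 16.6
gripper_force: 58.7
```

Emit:
send_rows(series=[{"ax":0,"ay":0.005,"az":0,"dx":0,"dy":0,"dz":0.11,"hand":1},{"ax":0,"ay":0.01,"az":0,"dx":0,"dy":0,"dz":0.22,"hand":1},{"ax":0,"ay":0.01,"az":0,"dx":0,"dy":0,"dz":0.22,"hand":1}])

```text
clock: 7.35
eef_pos: [469.7, 65.4, 55.4]
tool_rot: [3.141, 0.07, -0.366]
force: [4.2, -1.3, -0.6]
width: 16.6
gripper_force: 58.7
```

```bash
python3 - <<'E'
from tgt import *
s=read_state();print(s["eef_pos"],s["tool_rot"],s["force"],s["torque"])
for t in (.07,.06,.045,.03): print(t,delta(tcp4(t),y4,t))
E
```

```text
[469.73744411  65.38002827  55.3683492 ] [ 3.14118781  0.07004288 -0.3659656 ] [ 4.15097087 -1.33475905 -0.55851927] [-0.3612766  -0.93779808 -0.01661654]
0.07 (array([ 0.03,  0.  , -0.01]), array([0., 0., 0.]))
0.06 (array([0.03, 0.  , 0.22]), array([0.  , 0.01, 0.  ]))
0.045 (array([0.02, 0.  , 0.55]), array([0.   , 0.025, 0.   ]))
0.03 (array([0.02, 0.  , 0.89]), array([0.  , 0.04, 0.  ]))
```

Emit:
send_rows(series=[{"ax":0,"ay":0.005,"az":0,"dx":0,"dy":0,"dz":0.11,"hand":1},{"ax":0,"ay":0.01,"az":0,"dx":0,"dy":0,"dz":0.22,"hand":1},{"ax":0,"ay":0.01,"az":0,"dx":0,"dy":0,"dz":0.22,"hand":1}])

```text
clock: 7.65
eef_pos: [469.6, 65.4, 53.1]
tool_rot: [3.141, 0.06, -0.366]
force: [4.2, -1.6, -1.1]
width: 16.4
gripper_force: 58.7
```

Emit:
send_rows(series=[{"ax":0,"ay":0.005,"az":0,"dx":0,"dy":0,"dz":0.11,"hand":1},{"ax":0,"ay":0.01,"az":0,"dx":0,"dy":0,"dz":0.22,"hand":1},{"ax":0,"ay":0.01,"az":0,"dx":0,"dy":0,"dz":0.22,"hand":1}])

```text
clock: 7.95
eef_pos: [469.4, 65.4, 50.9]
tool_rot: [3.141, 0.05, -0.366]
force: [3.0, -2.0, -1.3]
width: 16.5
gripper_force: 58.7
```

```bash
python3 - <<'E'
from tgt import *
s=read_state();print(s["eef_pos"],s["tool_rot"],s["force"],s["torque"])
for t in (.05,.03,.015,0): print(t,delta(tcp4(t),y4,t))
E
```

```text
[469.42512618  65.40810921  50.93556231] [ 3.14104742  0.0500632  -0.36613417] [ 3.01580372 -2.03365797 -1.29676391] [-0.34719505 -0.77395561  0.03311162]
0.05 (array([ 0.02, -0.  , -0.  ]), array([ 0.001,  0.   , -0.   ]))
0.03 (array([ 0.01, -0.  ,  0.45]), array([ 0.001,  0.02 , -0.   ]))
0.015 (array([ 0.01, -0.  ,  0.79]), array([ 0.001,  0.035, -0.   ]))
0 (array([ 0.01, -0.  ,  1.12]), array([ 0.001,  0.05 , -0.   ]))
```

Emit:
send_rows(series=[{"ax":0,"ay":0.006,"az":0,"dx":0,"dy":0,"dz":0.14,"hand":1},{"ax":0,"ay":0.013,"az":0,"dx":0,"dy":0,"dz":0.29,"hand":1},{"ax":0,"ay":0.02,"az":0,"dx":0.01,"dy":0,"dz":0.45,"hand":1},{"ax":0,"ay":0.02,"az":0,"dx":0.01,"dy":0,"dz":0.45,"hand":1}])

```text
clock: 8.35
eef_pos: [469.2, 65.4, 46.3]
tool_rot: [3.141, 0.03, -0.366]
force: [2.3, -2.0, -1.9]
width: 16.4
gripper_force: 58.7
```

Emit:
send_rows(series=[{"ax":0,"ay":0.006,"az":0,"dx":0,"dy":0,"dz":0.14,"hand":1},{"ax":0,"ay":0.013,"az":0,"dx":0,"dy":0,"dz":0.29,"hand":1},{"ax":0,"ay":0.02,"az":0,"dx":0,"dy":0,"dz":0.45,"hand":1},{"ax":0,"ay":0.02,"az":0,"dx":0,"dy":0,"dz":0.45,"hand":1}])

```text
clock: 8.75
eef_pos: [469.1, 65.5, 41.8]
tool_rot: [3.141, 0.01, -0.366]
force: [1.3, -1.5, -1.1]
width: 16.4
gripper_force: 58.7
```

```bash
python3 - <<'E'
from tgt import *
s=read_state();print(s["eef_pos"],s["tool_rot"],s["force"],s["torque"])
print(delta(tcp4(0),y4,0))
E
```

```text
[469.08550757  65.49520279  41.83671401] [ 3.140929    0.01012599 -0.36614767] [ 1.33404823 -1.54341357 -1.05434939] [-0.25495908 -0.41212676 -0.09235199]
(array([-0.01, -0.01,  0.21]), array([ 0.001,  0.01 , -0.   ]))
```

Emit:
send_rows(series=[{"ax":0,"ay":0.005,"az":0,"dx":0,"dy":0,"dz":0.1,"hand":1},{"ax":0,"ay":0.01,"az":0,"dx":0,"dy":0,"dz":0.2,"hand":1},{"ax":0,"ay":0.01,"az":0,"dx":0,"dy":0,"dz":0.21,"hand":1},{"ax":0,"ay":0.01,"az":0,"dx":0,"dy":0,"dz":0.21,"hand":1}])

```text
clock: 9.15
eef_pos: [469.0, 65.5, 39.9]
tool_rot: [3.141, 0.001, -0.366]
force: [1.7, -0.4, -0.4]
width: 16.7
gripper_force: 58.7
```

Emit:
send_rows(series=[{"ax":0,"ay":0,"az":0,"dx":0,"dy":0,"dz":0,"hand":0.7},{"ax":0,"ay":0,"az":0,"dx":0,"dy":0,"dz":0,"hand":0.5},{"ax":0,"ay":0,"az":0,"dx":0,"dy":0,"dz":0,"hand":0.3},{"ax":0,"ay":0,"az":0,"dx":0,"dy":0,"dz":0,"hand":0.3},{"ax":0,"ay":0,"az":0,"dx":0,"dy":0,"dz":0,"hand":0.3},{"ax":0,"ay":0,"az":0,"dx":0,"dy":0,"dz":0,"hand":0.3}])

```text
clock: 9.75
eef_pos: [469.4, 65.5, 40.0]
tool_rot: [3.141, 0.0, -0.366]
force: [0.2, -0.2, 0.7]
width: 60.0
gripper_force: 0.0
```

Emit:
send_rows(series=[{"ax":0,"ay":0,"az":0,"dx":0,"dy":0,"dz":-2,"hand":0.3},{"ax":0,"ay":0,"az":0,"dx":0,"dy":0,"dz":-5,"hand":0.3},{"ax":0,"ay":0,"az":0,"dx":0,"dy":0,"dz":-8,"hand":0.3},{"ax":0,"ay":0,"az":0,"dx":-1,"dy":0,"dz":-12,"hand":0.3},{"ax":0,"ay":0,"az":0,"dx":-1,"dy":0,"dz":-12,"hand":0.3},{"ax":0,"ay":0,"az":0,"dx":-1,"dy":0,"dz":-12,"hand":0.3}])

```text
clock: 10.35
eef_pos: [460.4, 69.4, 160.8]
tool_rot: [-3.141, -0.002, -0.366]
force: [-0.0, 0.9, -0.5]
width: 59.7
gripper_force: 0.0
```

```bash
python3 - <<'E'
from h import *
from cell import get_image
w=get_image("wrist");t=get_image("top");s=get_image("side")
f=lambda a,W:cv2.resize(a[...,::-1],(W,400),interpolation=cv2.INTER_CUBIC)
cv2.imwrite("pics/end.png",cv2.convertScaleAbs(np.hstack([f(w["pixels"][0:300,170:470],400),f(t["pixels"][150:270,330:420],150),f(s["pixels"][190:310,250:325],250)]),alpha=1.4))
E
```

```text
(no output)
```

View pics/end.png

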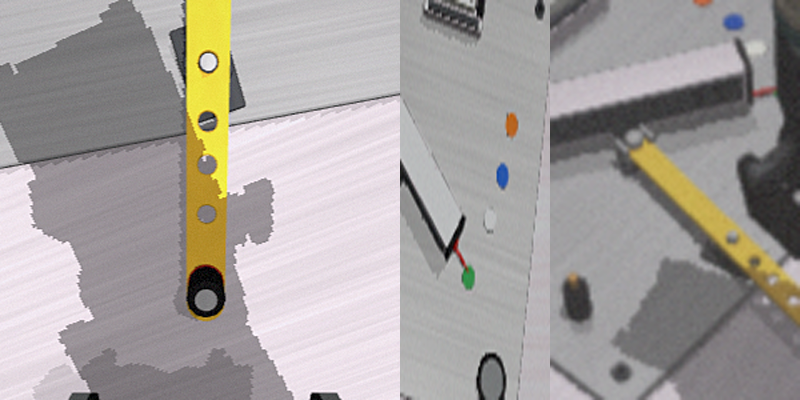

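The picture shows the pin filling hole 4 at (208,62), the pointer on the green disc at (468,277) and the gripper clear. The TCP height at release (39.9) matched the seated grip height (39.7), so the stay is fully down.

```bash
python3 -c "
from cell import *
print(finish_job())"
```

```text
the job is handed in; nothing more can be done
None
```

The stay is now on the pin by hole 4 and appears fully down on the shoulder, with the light's pointer on the green mark, the knob released and the job handed in; no verdict came back.

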